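# Bring the spice carousel's empty cup round and stow the jar

## Task

Turn the spice carousel by its knob, the shorter way round, until its one empty cup points at the tall post, and let go of the knob so that it locks. The knob is sprung: it must be held pressed down, gently, while it turns. Then gently stand the loose spice jar upright in that cup, right down on its floor, leaving the mug and the flat tin where they are.

Things in the scene. Friction and masses are not known exactly. Their poses are not given: they have to be found in the camera images.
- knob_axis (a point): Point on the upright turning axis, 140 mm above the worktop; stays at that height. Knob: dark steel disc, 72 mm across, carrying a grip bar 56 long x 24 wide x 30 mm high, centred on the axis, lengthwise along the line to the empty cup (bright line at that end). The disc's upper face, where the bar begins, lies 0 to 14 mm above this point, unlike each time and not measured: feel for it.
- index_ring: Index ring hidden in the hub, on the axis, 100 mm above the worktop: 16 places per turn, one of them exactly at the tall post. A spring holds the knob up and locked in a place. Fingertips astride the bar can push on the knob's disc: it starts to sink at 3 N, 1 mm per 2 N; once 5 mm down (13 N) the carousel turns easily (0.1 N m). Let go near a place, it springs up and locks. Do not wrench it while locked.
- stop_ring: Fixed end stop hidden in the hub, on the turning axis, 87 mm above the worktop: the knob, 6 mm down, meets it at a push of about 15 N. A push of 15 to 20 N is right; more than about 30 N is too rough for the stop.
- rack (a joint): Turning angle of the carousel, rad, anticlockwise seen from above; it has no stops and counts on without end, so values 2 pi apart are the same position. At 0 (and 2 pi, ...) the empty cup points along the -x axis of carousel_base. At pi/2 it points along the base's -y, at 3 pi/2 along its +y. It starts at one of its 16 places, within about 0.85 rad of 2 pi.
- carousel_base: Fixed round wooden foot of the carousel, 300 mm across, 12 mm thick; origin in its centre on the worktop, z up. On it turns a light wooden rack: tray 242 mm across, its top 26 mm above the worktop, hub 64 mm across up to 125 mm, four steel cups at 90 degrees, three with spice jars (tops at 132 mm) fast in them.
- bay (a point): Centre of the inner floor of the empty steel cup, 88 mm from the turning axis and 26 mm above the worktop; turns with the carousel. Its x axis points from the cup to the turning axis, z up. The cup is round, 50 mm inside, 56 mm outside, its rim 30 mm above its floor.
- post_tall_foot (a point): Foot (12 mm above the worktop) of the tall index post: thin steel post with a ball on top, 12 mm thick, 64 mm high, fixed on the carousel's foot 140 mm from the turning axis, on its +y or its -y side.
- post_short_foot (a point): Foot of the short steel stub (12 mm thick, 12 mm high), fixed on the side opposite the tall post, also 140 mm from the turning axis. The empty cup does not pass it when turned the shorter way.
- jar_center (a point): Centre, half-way up, of the loose spice jar that stands upright on the worktop to the left of the carousel: round glass jar with red cap, 106 mm high, 42 mm across, cap 45 mm across over the top 21 mm, about 0.11 kg.
- mug_center (a point): Centre, half-way up, of the speckled mug (83 mm across, 120 mm with handle, 96 mm high); bystander.
- flat_tin_center (a point): Centre, half-way up, of the low round food tin (86 mm across, 40 mm high); bystander.
There are look-alikes about, which are no part of the job. What is shaped like the part that bears jar_center but yellow is not meant.

How it is judged:
By the outcome, as a careful person would: the job done as asked, in the order asked, and still so for the second after the job is handed in, with the robot touching nothing.
It also fails if it takes over 72 s, if anything falls off the work surface, if the arm or the gripper's body presses on something with over 40 N, if the wrist force passes 120 N, or if a joint passes its speed limit or range.

## Robot

A 6-joint arm with a two-finger parallel gripper is mounted at the origin on a cart in front of the work surface, level with it; the furniture and walls round the work are solid. World frame = base frame: x ahead of the robot, y to its left, z up, the work surface at z = 0. Lengths are in m, angles in degrees, forces in N, time in s.
With the tool pointing down it reaches from about 0.325 to 0.85 m from the base axis. Payload 15.5 kg.
Tool frame: the origin (TCP) lies midway between the tips of the shut fingers; the grasp point (between the pads) lies 19 mm behind it; z points along the fingers, y is the line along which they close (so a half turn about z gives the same grasp; the last joint's range is limited). The gripper opens to 91 mm and grips with 3 to 60 N. Pads are 32 mm wide; open, the fingers measure 118 mm over their backs; the gripper's body (76 mm by 178 mm) begins 60 mm behind the grasp point.
Start: joints at [69.929, 28.281, 77.091, -0, 74.628, -5.472], TCP at [0.158, 0.605, 0.214] pointing down, gripper open.
Joint ranges: [-166.48, 166.48], [-47.26, 123.95], [12.59, 153.08], [-70.14, 250.14], [6.76, 159.57], [-176.63, 176.63]. Speed limits (degrees/s): [108.29, 108.29, 147.25, 172.46, 172.46, 172.46].

## Interface

Orientations are given as a 3x3 rotation matrix whose columns are the frame's x, y, z axes.
In Python, from bench import ctrl gives the robot as it stands. The module is installed in compiled form; this text tells all that it offers. Calls block until the motion is done:
- ctrl.goto(position, orientation): joint-space move of the TCP to a pose.
- ctrl.move_l(position, vel=0.15, ori=None, contact_N=None): straight line of the TCP; ori=None keeps the orientation; vel is the mean speed in m/s. With contact_N (N) it stops when the force on the tool has changed by that much, and returns True; else False.
- ctrl.movej(angles): joint-space move.
- ctrl.command_gripper(opening): opening from 0.0 (shut) to 1.0 (fully open); the grip force is fixed at half the most; returns when the fingers have stopped.
- ctrl.sleep(seconds).
- ctrl.ik(position, orientation): joint angles nearest the present ones, or None.
- ctrl.read_camera(name): name is "side" or "top" or "wrist"; returns the picture (400x640x3 uint8, blue, green, red); there is no depth.
- ctrl.camera_params(name): a dict with "fx", "fy", "cx", "cy" (pixels), "pose" (4x4, takes a point from camera to world coordinates); the wrist camera has in their place "T_tool_cam" (4x4, takes a point from camera to tool coordinates, whose origin is the TCP and whose axes are the flange's). Camera axes: x right, y up, looking along -z (the intrinsics and any distortion apply to the point x, -y, -z); pixel columns grow to the right and rows downward; lengths in m; the calibration is good to about 2 mm. A picture is of the moment at which its call begins: read the wrist's pose just before it. camera_params takes no time and is no camera call.
A pose or a line that the arm cannot do raises ctrl.MotionError and nothing moves.
- ctrl.sign_off(): hands the job in; it is judged then, once.
Readings, each from a call of its own:
- ctrl.current_t(): time.
- ctrl.current_q(): joint angles.
- ctrl.current_dq(): joint speeds.
- ctrl.current_effort(): joint torques, N m.
- ctrl.current_tool_pos(): TCP position.
- ctrl.current_eef_rot(): TCP orientation.
- ctrl.current_contact_force(): force on the tool from outside, world axes, zero at the start.
- ctrl.current_wrist_torque(): the same for the moment, N m.
- ctrl.current_grip_width(): opening from 0.0 (shut) to 1.0 (fully open).
- ctrl.current_grasp_force(): force on a finger pad.
Only numpy, scipy, OpenCV 4.12 (cv2) and the standard library are available. Lean on these libraries where they do the work, as an engineer would, in place of code of your own. Each camera call takes 0.05 s, during which the arm holds its last target. There are 200 camera calls.

## Working session

There is one attempt and no reset: what is moved stays moved. The work goes in short steps, each a Python script; the robot and the scene stay as the last script left them, time stands still between calls to the robot, and variables do not carry over. Pictures are saved under pics/ and viewed, at most 10 in all, crops included, and the job is handed in when it is done.

```bash
mkdir -p pics
python3 - <<'E'
from bench import ctrl
import cv2,numpy as np
np.set_printoptions(precision=4,suppress=True)
for n in("side","top","wrist"):
    cv2.imwrite(f"pics/{n}0.png",ctrl.read_camera(n)); print(n,ctrl.camera_params(n))
print(ctrl.current_t(),ctrl.current_eef_rot())
a=cv2.imread("pics/side0.png");b=cv2.imread("pics/top0.png")
E
```

```text
side {'fx': 382.1757980438349, 'fy': 382.1757980438349, 'cx': 307.8457193835344, 'cy': 195.58193936370338, 'pose': array([[ 0.557 ,  0.5476, -0.6244, -0.2474],
       [-0.8303,  0.3515, -0.4325, -0.5836],
       [-0.0174,  0.7593,  0.6505,  0.8948],
       [ 0.    ,  0.    ,  0.    ,  1.    ]])}
top {'fx': 422.6734619316169, 'fy': 422.6734619316169, 'cx': 320.7071353197457, 'cy': 190.4449930392813, 'pose': array([[ 0.0094,  0.9867, -0.1622,  0.3577],
       [-1.    ,  0.0094, -0.0003, -0.0485],
       [ 0.0012,  0.1622,  0.9868,  1.2263],
       [ 0.    ,  0.    ,  0.    ,  1.    ]])}
wrist {'fx': 297.429189993245, 'fy': 297.429189993245, 'cx': 323.00819332816883, 'cy': 194.5006002688152, 'T_tool_cam': array([[ 0.0013,  0.9621,  0.2725,  0.0769],
       [ 1.    , -0.001 , -0.0012,  0.0005],
       [-0.0009,  0.2726, -0.9621, -0.1703],
       [ 0.    ,  0.    ,  0.    ,  1.    ]])}
0.15 [[-0.9677  0.252  -0.0003]
 [ 0.252   0.9677 -0.0008]
 [ 0.0001 -0.0009 -1.    ]]
```

View pics/top0.png

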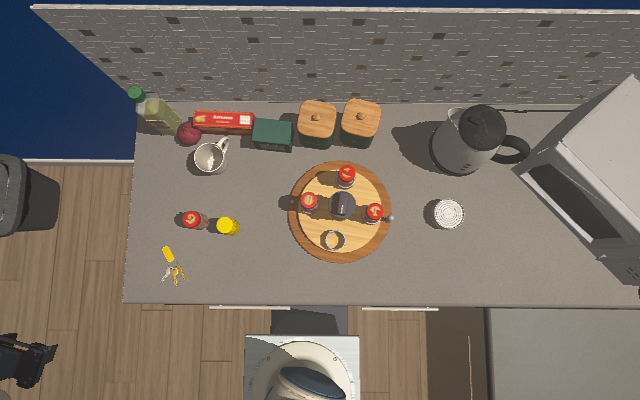

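View pics/side0.png

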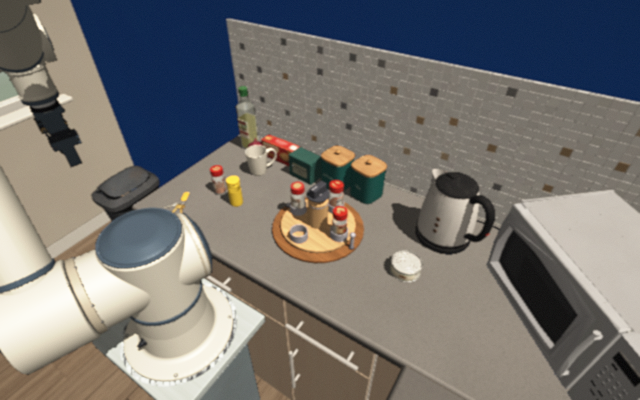

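Top view: the carousel foot is centred near (341,212), the knob at (343,205), the empty cup at (332,240), and a possible post at (390,217). The loose red jar is at (192,219), with a yellow look-alike at (228,226). I'll measure these and zoom in.

```bash
cat > h.py <<'E'
from bench import ctrl
import cv2,numpy as np
np.set_printoptions(precision=4,suppress=True)
def ray(n,u,v,T=None):
    p=ctrl.camera_params(n); P=p["pose"] if T is None else T@p["T_tool_cam"]
    d=P[:3,:3]@np.array([(u-p["cx"])/p["fx"],-(v-p["cy"])/p["fy"],-1]); return P[:3,3],d
def onz(n,u,v,z,T=None):
    o,d=ray(n,u,v,T); return o+d*(z-o[2])/d[2]
def toolT():
    T=np.eye(4);T[:3,:3]=ctrl.current_eef_rot();T[:3,3]=ctrl.current_tool_pos();return T
def proj(n,X,T=None):
    p=ctrl.camera_params(n); P=p["pose"] if T is None else T@p["T_tool_cam"]
    c=np.linalg.inv(P)@np.r_[X,1]; return np.array([p["cx"]+p["fx"]*c[0]/-c[2],p["cy"]-p["fy"]*c[1]/-c[2]])
def blobs(m,lo=20):
    n,l,s,c=cv2.connectedComponentsWithStats(m.astype(np.uint8)*255)
    return [(s[i].tolist(),c[i].round(1)) for i in range(1,n) if s[i,4]>=lo]
def down(a):  # tool down, tool y axis at angle a (rad) in world xy
    y=np.array([np.cos(a),np.sin(a),0]);z=np.array([0,0,-1.]);return np.c_[np.cross(y,z),y,z]
E
python3 - <<'E'
from h import *
a=cv2.imread("pics/top0.png")
hsv=cv2.cvtColor(a,cv2.COLOR_BGR2HSV);H,S,V=cv2.split(hsv)
red=((H<6)|(H>174))&(S>150)&(V>120)
for s,c in blobs(red,30): print("red",s,c,onz("top",*c,0.106),onz("top",*c,0.132))
br=(H>4)&(H<25)&(S>80)
br=cv2.morphologyEx(br.astype(np.uint8),cv2.MORPH_CLOSE,np.ones((5,5)))
cs=[c for c in cv2.findContours(br,cv2.RETR_EXTERNAL,cv2.CHAIN_APPROX_NONE)[0]]
for c in cs:
    (x,y),r=cv2.minEnclosingCircle(c)
    if 40<r<70:
        h=cv2.convexHull(c)[:,0]; 
        P=np.array([onz("top",u,v,0.012)[:2] for u,v in h])
        A=np.c_[2*P,np.ones(len(P))];s=np.linalg.lstsq(A,(P**2).sum(1),rcond=None)[0]
        print("foot",s[:2],np.sqrt(s[2]+s[0]**2+s[1]**2),(x,y),r)
for n,u,v,z in[("knob",343,205,.16),("cup",332,240,.056),("postR",390,217,.07),("tin",449,214,.04),("mug",208,158,.09)]:print(n,onz("top",u,v,z))
b=cv2.imread("pics/side0.png")
A=cv2.resize(a[155:267,275:405],None,fx=6,fy=6,interpolation=cv2.INTER_CUBIC)[:600]
B=cv2.resize(b[165:265,265:370],None,fx=5,fy=5,interpolation=cv2.INTER_CUBIC)
cv2.imwrite("pics/c1.png",A[:,:780])
cv2.imwrite("pics/c2.png",B)
E
```

```text
red [193, 110, 62, 18, 525] [221.3 119.3] [0.7383 0.2282 0.106 ] [0.7294 0.2218 0.132 ]
red [339, 165, 16, 16, 162] [346.9 172.6] [ 0.5914 -0.1186  0.106 ] [ 0.586  -0.1169  0.132 ]
red [300, 192, 17, 17, 134] [308.2 200. ] [ 0.5156 -0.0149  0.106 ] [ 0.5119 -0.0157  0.132 ]
red [367, 203, 17, 17, 148] [374.7 211.2] [ 0.4871 -0.1926  0.106 ] [ 0.4841 -0.1892  0.132 ]
red [182, 211, 19, 16, 164] [191.3 218.7] [0.4625 0.2948 0.106 ] [0.46   0.2868 0.132 ]
foot [ 0.1107 -0.2381] 0.1428177514178089 (388.0, 352.5) 60.689884185791016
foot [ 0.4993 -0.1025] 0.14937417597997873 (339.2413024902344, 211.54476928710938) 51.92231750488281
foot [ 0.7847 -0.1011] 0.11555351646073499 (339.0, 119.0) 42.95356369018555
knob [ 0.496  -0.1052  0.16  ]
cup [ 0.4121 -0.0805  0.056 ]
postR [ 0.4757 -0.239   0.07  ]
tin [ 0.4888 -0.4105  0.04  ]
mug [0.6321 0.2636 0.09  ]
```

View pics/c1.png

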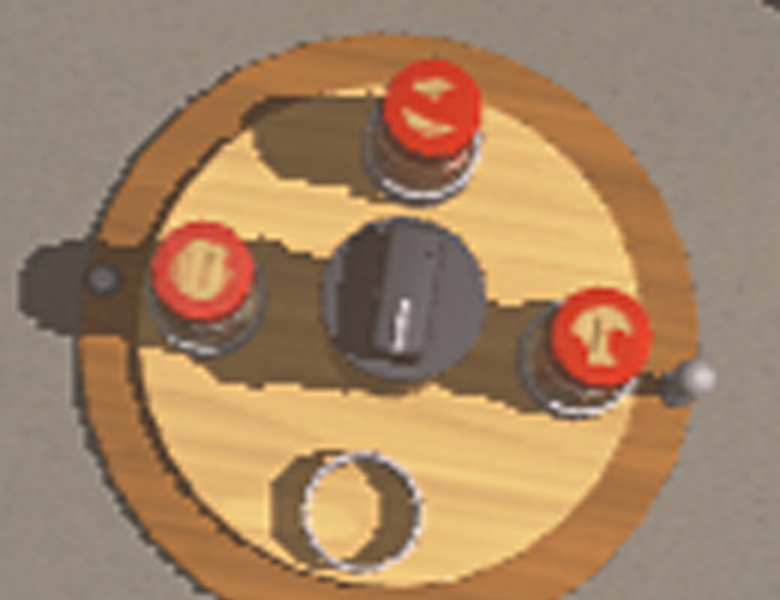

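View pics/c2.png

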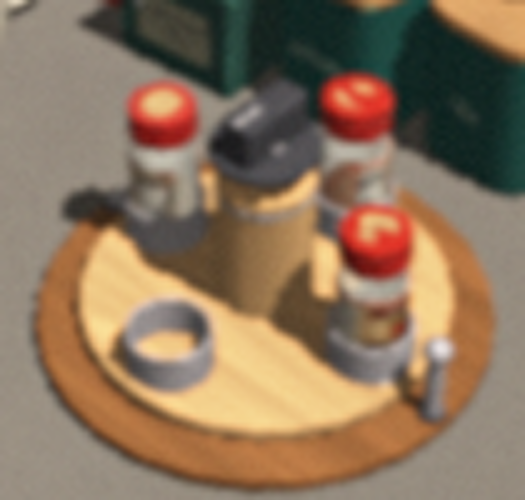

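The tall post's ball is at crop (695,377) on the −y side. The stub is at crop (103,279). The bar's bright end points at the empty cup, crop (361,512).

The axis comes out at (0.499,-0.1025), with the foot fit and the midpoint of the opposite jars agreeing. The cup direction is about 170.5° and the post about 260.2°, so the turn is +90° anticlockwise, or 4 places. Next I move above the knob.

Run:
```python
from h import *
ctrl.goto([0.499,-0.1025,0.25],down(np.radians(-99.8)))
ctrl.command_gripper(0.40)
T=toolT();im=ctrl.read_camera("wrist")
print(ctrl.current_t(),T,ctrl.current_q(),ctrl.current_contact_force(),ctrl.current_grip_width())
print("axis px",proj("wrist",[.499,-.1025,.147],T),proj("wrist",[.499,-.1025,.177],T))
np.save("T1.npy",T);cv2.imwrite("pics/w1.png",im)
```

```text
3.9167 [[ 0.9854 -0.1702  0.      0.499 ]
 [-0.1702 -0.9854 -0.     -0.1025]
 [ 0.      0.     -1.      0.25  ]
 [ 0.      0.      0.      1.    ]] [-18.3283  16.8303  90.1752  -0.0003  72.9944  81.4728] [-0.7904  0.8344  0.2194] 0.4029230711997762
axis px [323.6692 194.3551] [323.7125 203.8924]
```

View pics/w1.png

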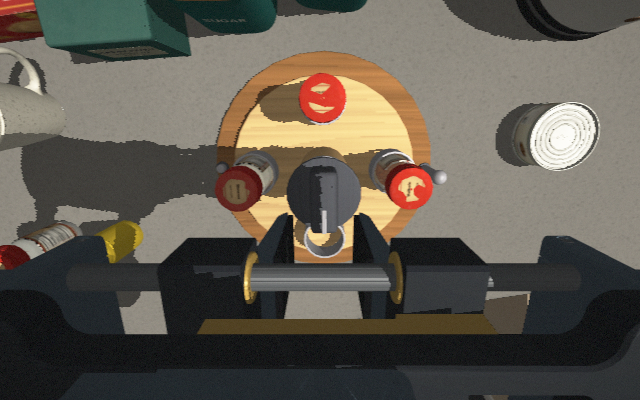

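The wrist view shows the knob disc centred near (323,193), against a prediction of (323.7,194.4). The bar is vertical in the picture, so it lines up with the fingers. I'll descend, feel for the disc, then grip.

Run:
```python
from h import *
ctrl.move_l([.499,-.1025,.192],vel=.1)
ctrl.sleep(.1);f0=ctrl.current_contact_force();np.save("f0.npy",f0)
hit=ctrl.move_l([.499,-.1025,.136],vel=.02,contact_N=1.8)
ctrl.sleep(.1)
print(hit,ctrl.current_t(),ctrl.current_tool_pos(),f0,ctrl.current_contact_force()-f0,ctrl.current_wrist_torque())
if hit and ctrl.current_tool_pos()[2]<.158:
    p=ctrl.current_tool_pos();ctrl.command_gripper(0.0);ctrl.sleep(.1)
    print(ctrl.current_t(),ctrl.current_grip_width()*91,ctrl.current_contact_force()-f0,ctrl.current_wrist_torque(),ctrl.current_tool_pos()-p,ctrl.current_grasp_force())
```

```text
True 6.7833 [ 0.4989 -0.1025  0.1484] [-0.4168  0.7242  1.3045] [ 1.4837 -0.8401  2.8686] [-0.0727 -0.0646 -0.0018]
7.2333 24.17155289563051 [-1.2234 -5.2504  2.8256] [-1.0119  0.3152  0.0458] [-0.0003 -0.0001 -0.0001] 30.41687473654747
```

```bash
cat >> h.py <<'E'
def F(f0,n=4):
    v=[]
    for _ in range(n): ctrl.sleep(.02); v.append(ctrl.current_contact_force()-f0)
    return np.mean(v,0)
E
python3 - <<'E'
from h import *
f0=np.load("f0.npy");p=np.array([.499,-.1025,ctrl.current_tool_pos()[2]])
for k in range(14):
    f=F(f0);print(p[2].round(4),f,ctrl.current_tool_pos()[2])
    if f[2]>15.5: break
    p[2]-=.0015 if f[2]<10 else .0005
    s=np.clip(f[:2]*1e-4,-.0005,.0005); p[:2]+=s*(np.abs(f[:2])>2)
    ctrl.move_l(p,vel=.02)
np.save("p.npy",p);print(p,ctrl.current_t(),ctrl.current_wrist_torque())
E
```

```text
0.1483 [-0.4363 -5.723   3.6363] 0.14826052054115754
0.1468 [-1.8258 -1.8085  6.4264] 0.14679367070825722
0.1453 [-2.0598 -1.6605  9.0447] 0.14539939984708947
0.1438 [-2.7288 -1.4855 11.7507] 0.14405871719181923
0.1433 [-1.2648 -0.7854 12.6449] 0.14371430123560403
0.1428 [-1.3175 -0.2446 13.624 ] 0.1432380320345237
0.1423 [-2.4427 -0.3101 16.7266] 0.14289796280292177
[ 0.4985 -0.103   0.1423] 9.2 [0.0136 0.796  0.0398]
```

Run:
```python
from h import *
f0=np.load("f0.npy");p=np.load("p.npy")
for a in np.arange(-94.8,-9.7,5):
    ctrl.move_l(p,vel=.05,ori=down(np.radians(a)))
    f=F(f0,3);print(round(a,1),round(ctrl.current_t(),2),f,ctrl.current_wrist_torque()[2].round(3),ctrl.current_tool_pos()-p)
    if f[2]>24 or abs(ctrl.current_wrist_torque()[2])>1 or np.hypot(*f[:2])>25: print("STOP");break
    s=np.clip(f[:2]*1e-4,-.0004,.0004);p[:2]+=s*(np.abs(f[:2])>2)
    if f[2]<15.3:p[2]-=.0002
    if f[2]>19:p[2]+=.0002
np.save("p.npy",p);np.save("a.npy",a)
```

```text
-94.8 9.5 [-2.2418 -0.609  16.7588] -0.007 [0.0002 0.0002 0.0007]
-89.8 9.8 [-1.2357 -0.5523 15.6272] 0.049 [0.0004 0.0001 0.0007]
-84.8 10.1 [-1.9309 -1.145  16.4972] 0.016 [0.0004 0.0001 0.0007]
-79.8 10.4 [-1.71   -1.2096 16.3022] 0.006 [0.0004 0.0001 0.0007]
-74.8 10.7 [-1.393  -1.4241 16.0637] -0.007 [0.0004 0.0001 0.0007]
-69.8 11.0 [-1.6492 -1.4885 16.5098] 0.034 [0.0004 0.0001 0.0007]
-64.8 11.3 [-1.4193 -1.0993 16.1144] 0.042 [0.0004 0.0001 0.0007]
-59.8 11.6 [-1.2646 -2.0953 16.148 ] 0.039 [0.0005 0.     0.0007]
-54.8 11.9 [-1.2808 -0.2742 16.2058] 0.009 [0.0004 0.0002 0.0007]
-49.8 12.2 [-1.4926 -0.8561 15.8368] 0.021 [0.0005 0.0001 0.0007]
-44.8 12.5 [-0.7058 -0.8277 15.2652] 0.079 [0.0005 0.0001 0.0007]
-39.8 12.8 [-1.9189 -0.5792 17.9471] 0.041 [0.0005 0.0001 0.0008]
-34.8 13.1 [-1.9918 -1.0776 18.2332] -0.003 [0.0005 0.0001 0.0008]
-29.8 13.4 [-1.1909 -0.1649 17.8245] -0.021 [0.0005 0.0001 0.0008]
-24.8 13.7 [-1.0651 -0.9098 17.5157] 0.068 [0.0006 0.0001 0.0008]
-19.8 14.0 [-0.5902 -1.478  18.0858] -0.005 [0.0006 0.0001 0.0008]
-14.8 14.3 [-1.517  -1.1405 17.3401] 0.031 [0.0006 0.0001 0.0008]
-9.8 14.6 [-0.4403 -1.6308 17.331 ] -0.052 [0.0007 0.     0.0008]
```

Run:
```python
from h import *
f0=np.load("f0.npy");p=np.load("p.npy")
p[2]=.1480;ctrl.move_l(p,vel=.03);print(F(f0),ctrl.current_wrist_torque(),ctrl.current_tool_pos())
ctrl.command_gripper(.42);print(F(f0),ctrl.current_wrist_torque())
p[2]=.25;ctrl.move_l(p,vel=.12)
ctrl.goto([.47,-.08,.30],down(np.radians(-9.8)))
T=toolT();im=ctrl.read_camera("wrist");np.save("T2.npy",T);cv2.imwrite("pics/w2.png",im);print(ctrl.current_t())
im=ctrl.read_camera("top");cv2.imwrite("pics/top1.png",im)
cv2.imwrite("pics/c3.png",cv2.resize(im[155:267,275:405],None,fx=5,fy=5,interpolation=cv2.INTER_CUBIC))
```

```text
[ 3.7417 -1.8446  3.5334] [-0.3205 -0.7968  0.0269] [ 0.4989 -0.1032  0.1481]
[-0.463  -0.3489  4.3827] [-0.107   0.1879 -0.0092]
16.925
```

View pics/w2.png

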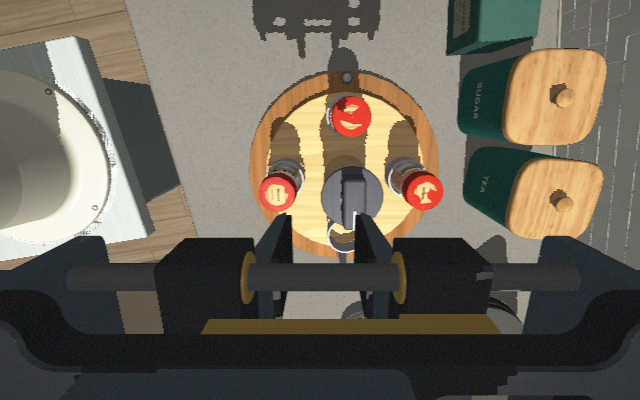

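The wrist view shows the empty cup at (343,235), with the tall post just outside it at (343,258) on the same radial line, and the knob at (352,196). So the turn worked and the knob is locked. Next I refine the bay position from the caps, move above the jar and measure it.

Run:
```python
from h import *
def caps(im,n,T,z):
    H,S,V=cv2.split(cv2.cvtColor(im,cv2.COLOR_BGR2HSV))
    m=(((H<6)|(H>174))&(S>150)&(V>110)).astype(np.uint8)
    m=cv2.morphologyEx(m,cv2.MORPH_CLOSE,np.ones((9,9)))
    out=[]
    for c in cv2.findContours(m,cv2.RETR_EXTERNAL,cv2.CHAIN_APPROX_NONE)[0]:
        if cv2.contourArea(c)<120: continue
        (x,y),r=cv2.minEnclosingCircle(c); out.append(np.r_[onz(n,x,y,z,T)[:2],x,y,r])
    return np.array(out)
print("w2",caps(cv2.imread("pics/w2.png"),"wrist",np.load("T2.npy"),.130))
print("w1",caps(cv2.imread("pics/w1.png"),"wrist",np.load("T1.npy"),.130))
print("top1",caps(cv2.imread("pics/top1.png"),"top",None,.130))
ctrl.goto([.4625,.2948,.215],down(0.))
ctrl.command_gripper(1.0)
T=toolT();im=ctrl.read_camera("wrist");np.save("T3.npy",T);cv2.imwrite("pics/w3.png",im);print(ctrl.current_t())
print("jar",caps(im,"wrist",T,.104))
```

```text
w2 [[  0.4135  -0.0872 276.877  193.0707  18.5442]
 [  0.5843  -0.1138 422.5    191.      19.9061]
 [  0.5128  -0.0145 350.8988 116.159   20.437 ]]
w1 [[  0.4875  -0.1899 410.1644 187.0034  22.3353]
 [  0.587   -0.117  322.      97.449   24.6325]
 [  0.7042   0.1299  16.5      7.5     18.1247]]
top1 [[  0.7282   0.2162 223.5    120.      30.7613]]
19.375
jar [[  0.463    0.2993 323.0533 188.1569  22.479 ]
 [  0.7303   0.2828 592.5281 204.6798  44.6568]
 [  0.6788   0.3273 550.     160.      19.3133]]
```

View pics/w3.png

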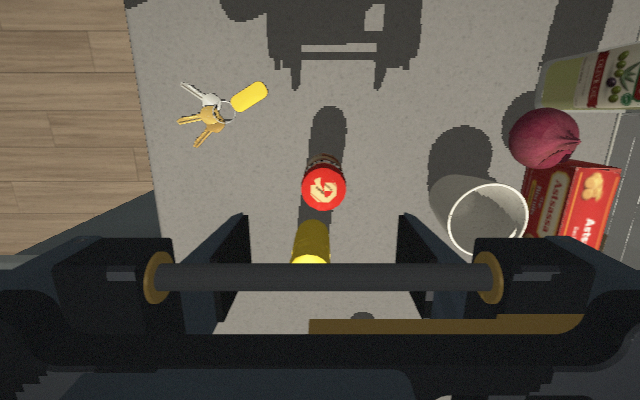

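The wrist view shows the red cap centred at (323,188) and the yellow look-alike at (310,262), between the fingers and further along −y. I'll take a second view turned half round, so the calibration bias cancels, then grasp.

Run:
```python
from h import *
def cap(im,T,z):
    H,S,V=cv2.split(cv2.cvtColor(im,cv2.COLOR_BGR2HSV))
    m=(((H<6)|(H>174))&(S>150)&(V>110)).astype(np.uint8)
    m=cv2.morphologyEx(m,cv2.MORPH_CLOSE,np.ones((9,9)))
    cs=[cv2.minEnclosingCircle(c) for c in cv2.findContours(m,cv2.RETR_EXTERNAL,cv2.CHAIN_APPROX_NONE)[0] if cv2.contourArea(c)>120]
    (x,y),r=min(cs,key=lambda c:np.hypot(c[0][0]-323,c[0][1]-194));print(x,y,r)
    return onz("wrist",x,y,z,T)[:2]
a=cap(cv2.imread("pics/w3.png"),np.load("T3.npy"),.106)
ctrl.goto([.4625,.2948,.215],down(np.pi))
T=toolT();im=ctrl.read_camera("wrist");cv2.imwrite("pics/w4.png",im)
b=cap(im,T,.106);c=(a+b)/2;print(a,b,c,ctrl.current_t(),ctrl.current_q())
H,S,V=cv2.split(cv2.cvtColor(im,cv2.COLOR_BGR2HSV))
for s in blobs((H>22)&(H<32)&(S>150)&(V>100),100):print(s,onz("wrist",*s[1],.09,T))
if np.hypot(*(a-b))<.008:
    np.save("jar.npy",c)
    ctrl.goto([*c,.17],down(0.))
    ctrl.sleep(.1);f0=ctrl.current_contact_force()
    print(ctrl.move_l([*c,.043],vel=.08,contact_N=6),ctrl.current_tool_pos(),ctrl.current_contact_force()-f0)
    print(ctrl.current_t())
```

```text
323.0533142089844 188.1569366455078 22.478961944580078
322.5 192.43617248535156 23.696178436279297
[0.463  0.2999] [0.4632 0.2955] [0.4631 0.2977] 22.1833 [  26.2761   22.0592   87.9003    0.0002   70.0383 -153.7023]
([315, 73, 49, 50, 1921], array([339.4,  97.5])) [0.4473 0.2069 0.09  ]
([373, 226, 25, 23, 334], array([385.6, 237.8])) [0.3953 0.3506 0.09  ]
False [0.4633 0.2978 0.0434] [ 0.6795 -0.4161  0.1976]
26.7917
```

Run:
```python
from h import *
ctrl.command_gripper(0.0);print(ctrl.current_grip_width()*91,ctrl.current_grasp_force())
p=ctrl.current_tool_pos()
ctrl.move_l([p[0],p[1],.27],vel=.15)
a=np.radians(-99.4);bay=np.array([.4987,-.103])+.088*np.array([np.cos(a),np.sin(a)])
np.save("bay.npy",bay)
ctrl.goto([*bay,.27],down(a+np.pi/2))
ctrl.move_l([*bay,.115],vel=.1)   # jar bottom ~.072, above rim .056
ctrl.sleep(.15);f0=ctrl.current_contact_force();np.save("f1.npy",f0)
print(bay,ctrl.current_tool_pos(),ctrl.current_grip_width()*91,ctrl.current_t(),f0)
im=ctrl.read_camera("side");X=cv2.resize(im[150:270,260:380],None,fx=5,fy=5,interpolation=cv2.INTER_CUBIC)
cv2.imwrite("pics/c5.png",X)
```

```text
44.412818855233134 29.997659489745274
[ 0.4843 -0.1898] [ 0.4845 -0.1899  0.1154] 43.809260012032816 32.8667 [ 0.913  -0.4038 -0.6864]
```

View pics/c5.png

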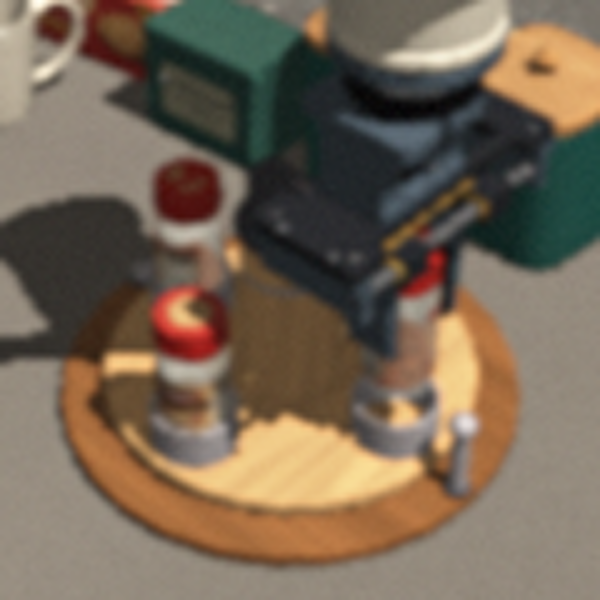

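The side crop shows the jar hanging upright over the cup: the jar bottom is near (400,385) and the cup rim near (395,405). I'll lower gently until contact.

Run:
```python
from h import *
f0=np.load("f1.npy");b=np.load("bay.npy")
hit=ctrl.move_l([*b,.066],vel=.025,contact_N=4)
print(hit,ctrl.current_t(),ctrl.current_tool_pos(),F(f0),ctrl.current_wrist_torque(),ctrl.current_grip_width()*91)
```

```text
True 34.5667 [ 0.4844 -0.1898  0.0689] [-0.524   0.6255  7.0917] [-0.0927  0.0146 -0.0067] 44.003260653277195
```

Contact came at TCP 0.0689, which puts the jar's bottom at 0.0255, on the floor of the cup (0.026), with no side load. Now I release, retreat and check.

Run:
```python
from h import *
b=np.load("bay.npy")
ctrl.move_l([*b,.0692],vel=.02)
ctrl.command_gripper(0.8);ctrl.sleep(.1);print(ctrl.current_contact_force()-np.load("f1.npy"))
ctrl.move_l([*b,.25],vel=.1)
ctrl.goto([.40,.15,.28],down(np.radians(-9.4)))
im=ctrl.read_camera("side");t=ctrl.read_camera("top");print(ctrl.current_t())
A=cv2.resize(im[165:265,240:370],None,fx=3,fy=3,interpolation=cv2.INTER_CUBIC)
B=cv2.resize(t[130:270,175:475],None,fx=1.3*1,fy=1.3,interpolation=cv2.INTER_CUBIC)
B=cv2.copyMakeBorder(B,0,max(0,300-B.shape[0]),0,0,cv2.BORDER_CONSTANT)
cv2.imwrite("pics/c6.png",np.hstack([A,B[:300]]))
H,S,V=cv2.split(cv2.cvtColor(t,cv2.COLOR_BGR2HSV))
for s in blobs(((H<6)|(H>174))&(S>150)&(V>90),60):print(s[0],onz("top",*s[1],.132))
```

```text
[-1.2138  0.5938  1.7553]
38.9833
[193, 110, 62, 18, 518] [0.7294 0.2221 0.132 ]
[339, 165, 16, 17, 142] [ 0.5849 -0.1169  0.132 ]
[300, 192, 17, 17, 177] [ 0.5124 -0.0157  0.132 ]
[367, 203, 16, 17, 139] [ 0.4836 -0.1877  0.132 ]
[328, 231, 17, 17, 133] [ 0.4112 -0.088   0.132 ]
```

View pics/c6.png

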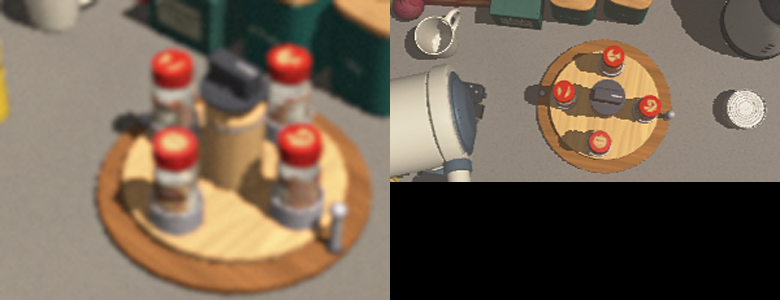

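The jar stands upright in the cup at the tall post, crop (298,175), with its cap level with the other three. The four caps measure in the right places, and the mug and tin have not moved.

```bash
python3 -c "
from bench import ctrl
print(ctrl.sign_off())"
```

```text
the job is handed in; nothing more can be done
None
```

I turned the carousel +90° the shorter way and released the knob, which sprang up; the loose jar now stands upright on the floor of the cup at the tall post, mug and tin unmoved, and the job was handed in at about 39 s.

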